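Clamp a culture dish with the guarded lever

ROBOT

A 7-joint arm with a two-finger parallel gripper is mounted at the origin on a cart in front of the work surface, level with it; the furniture and walls round the work are solid. World frame = base frame: x ahead of the robot, y to its left, z up, the work surface at z = 0. Lengths are in m, angles in rad, forces in N, time in s.
With the tool pointing down it reaches from about 0.4 to 0.875 m from the base axis. Payload 19.3 kg.
Tool frame: the origin (TCP) lies at the very end of the fingers, on their centre line; the grasp point (between the pads) lies 19 mm behind it; z points along the fingers, y is the direction in which the jaws open and shut (so a half turn about z gives the same grasp; the last joint's range is limited). The gripper opens to 85 mm and grips with 20 to 120 N. Pads are 22 mm wide; open, the fingers measure 114 mm over their backs; the gripper's body (76 mm by 85 mm) begins 54 mm behind the grasp point. The pads swing forward as they close: fully open they stand 13 mm farther back than shut.
Start: joints at [1.231, 0.521, -0.036, 1.599, 0.021, 1.021, -0.113], TCP at [0.167, -0.602, 0.231] pointing down, gripper open.
Joint ranges: [-2.91, 2.91], [-0.3, 2.13], [-1.5, 1.42], [0.17, 2.43], [-1.26, 4.41], [0.16, 1.93], [-2.52, 2.52]. Speed limits (rad/s): [1.89, 1.89, 2.39, 2.39, 3.01, 3.01, 3.01].

INTERFACE

Orientations are given as [roll, pitch, yaw] about the fixed x, y, z axes, in that order (R = Rz(yaw) Ry(pitch) Rx(roll)).
In Python, from workcell import bot gives the robot as it stands.
- The arm moves only by the tool apply_moves, never from a script. Its argument "commands" is a list of rows, each an object with "travel": the shift along the tool's x, y, z in m, a list of three; "twist": the turn, a rotation vector about the tool's x, y, z in degrees, a list of three; "claw": the finger opening in m, from 0 to 0.0854. A call has 1 to 10 rows; each row is the pose to reach, as a shift and turn from the pose commanded when the call began, along the tool's axes at that moment; what a row does not reach only later rows make up. A row lasts 1/10 s, in which the tool goes at most 50 mm and 8.59 degrees, less where a joint would pass 70% of its speed; a pose out of reach is approached as far as the arm can. A call with a gripper value outside its range is refused whole. The fingers move at their own pace and stop on an object; "force" is the grip in N (left out, the last holds). Time passes only in rows, so rows that repeat a pose let the fingers close. It gives the time, the measured TCP pose, the force and the opening at its end, in the units of the state.
- bot.observe(): the state, without advancing time (a new reading comes with each control period).
- bot.grab_frame(name): name is "scene" or "side" or "wrist"; returns a dict with "frame" (400x640x3 uint8, blue, green, red), "fx", "fy", "cx", "cy" (pixels), "pose" (4x4, takes a point from camera to world coordinates); the wrist camera has in their place "tool_from_camera" (4x4, takes a point from camera to tool coordinates, whose origin is the TCP and whose axes are the flange's). Camera axes: x right, y up, looking along -z (the intrinsics and any distortion apply to the point x, -y, -z); pixel columns grow to the right and rows downward; lengths in m; the calibration is good to about 2 mm. A picture is of the moment at which its call begins: read the wrist's pose just before it. There is no depth.
- bot.job_done(): hands the job in, once; it reports no verdict.
The state is a dict: "clock": time; "qpos": joint angles; "qd": joint speeds; "joint_efforts": joint torques, N m; "position": TCP position; "tool_rot": TCP orientation; "force": force on the tool from outside, world axes, zero at the start; "moment": the same for the moment, N m; "grip_width": finger opening in m.
Only numpy, scipy, OpenCV 4.12 (cv2) and the standard library are available. Lean on these libraries where they do the work, as an engineer would, in place of code of your own. Each camera call takes 0.05 s, during which the arm holds its last target.

TASK

With the fingertips only, push the culture dish along its channel until it is fully home against the end stop. Then reach down through the window of the yellow guard and press the red lever pad all the way down, so that the clamp closes over the dish, and come back out. Do not touch the guard or the clamp arm, do not lift the dish, and leave the other things on the table where they are.

Things in the scene. Friction and masses are not known exactly. Their poses are not given: they have to be found in the camera images.
- press: Dish clamp, fixed to the table; grey base plate 10 mm thick, x -0.110 to 0.100, y -0.150 to 0.160 in this frame. Origin on the table surface. x runs along the channel, away from the robot, y left, z up (yaw within 0.2 rad). Channel on the right, centred on y = -0.100; guard and lever pad on the left. The lever's shaft lies along y at x = 0.085, z = 0.036, in bearings up to 49 mm high.
- dish_home (a point): Point on the base plate (10 mm above the table) where the underside centre of the dish is when home; axes as press, at x = 0.020, y = -0.100 of it. Two aluminium rails, 4 mm high above the plate, 70 mm apart, run beside the channel from 130 mm before this point to 30 mm past it; the end stop, 12 mm high, has its face 32 mm past it.
- dish: Clear round culture dish, 64 mm across, 18 mm high, about 40 g, loose, lying flat on the base plate in the channel, 55 to 80 mm before its home, to be pushed along +x of press. Origin at the centre of its underside, z up; its yaw is arbitrary.
- guard: Yellow frame with a window, on posts with clear walls, over the lever pad; not to be touched. Origin on the table under the window centre, axes as press. Frame 112 (x) by 128 (y) mm outside, bars 14 mm wide, 8 mm thick; window 84 (x) by 100 (y) mm. It slopes 0.21 rad about y: top face about 75 mm above the table at the robot's side, 99 mm at the far side.
- window (a point): Centre of the window, in the plane of the frame's top face, 87 mm above the table. Axes as guard (x away from the robot, y left, z up).
- lever_pad (a point): Centre of the top face of the red ribbed lever pad, 36 mm (x) by 46 mm (y), straight below the window's centre: about 17 mm below window when up and about 37 mm below it when fully pressed. It moves with the lever.
- lever (a joint): Lever angle, rad: 0 = up (clamp open), 0.24 = down at its stop (closed). Starts at 0 to 0.04. The pad sinks 20 mm for this; it takes about 4 to 5 N at the pad and stays where it is left. The clamp arm on the same shaft moves with it.
- clamp_foot (a point): Centre of the underside of the clamp arm's black rubber foot, 22 mm across. Dark steel arm, 14 mm wide, over the channel (y = -0.100 of press) from the shaft (x = 0.085) to the foot at x = 0.030. Open, its foot hangs 42 mm and its top at most 58 mm above the table; closed, the foot is 1.5 mm above the dish. Robot must not touch the arm or foot.
- screwdriver: Red-handled screwdriver lying on the table, 160 mm long; a bystander. Origin under its centre.
- marker_b: White marker pen with a green cap lying on the table, 135 mm long; a bystander. Origin under its centre.
- medium_a: Small bottle with pink contents and a blue cap, 44 mm across, 88 mm high, standing; a bystander. Origin at the centre of its underside.
- rubber_bulb: Red rubber bulb lying on the table, 68 mm long; a bystander. Origin under its centre.

How it is judged:
By the outcome, as a careful person would: the job done as asked, in the order asked, and still so for the second after the job is handed in, with the robot touching nothing.
It also fails if it takes over 45 s, if anything falls off the work surface, if the arm or the gripper's body presses on something with over 40 N, if the wrist force passes 120 N, or if a joint passes its speed limit or range.

## Working session

There is one attempt and no reset: what is moved stays moved. The work goes in short steps, Python scripts to look and compute and a tool call to move; the robot and the scene stay as the last step left them, time stands still between calls to the robot, and variables do not carry over. Pictures are saved under pics/ and viewed, and the job is handed in when it is done.

Besides the shell and the picture viewer there is one more tool, called after ">>>" as a command line: name --argument value ..., lists and objects as JSON in quotes. apply_moves: Moves the arm, as the interface text tells. Its arguments: {"type":"object","properties":{"commands":{"type":"array"},"force":{"type":"number"}},"required":["commands"]}

```bash
mkdir -p pics; ls
python3 - <<'E'
from workcell import bot
import cv2
print(bot.observe())
for n in ("scene","side","wrist"):
    f=bot.grab_frame(n); cv2.imwrite(f"pics/{n}0.png",f["frame"])
    print(n,{k:(v.round(4).tolist() if hasattr(v,'round') and k!='fx' else v) for k,v in f.items() if k!="frame"})
E
```

```text
pics
{'clock': 0.0, 'qpos': array([ 1.23080163,  0.52202808, -0.03632411,  1.60001363,  0.0212064 ,
        1.02110437, -0.1128101 ]), 'qd': array([-5.47079784e-04, -1.76546419e-04,  1.99247127e-04,  1.02485930e-03,
        5.93403924e-06, -9.31735936e-04,  9.99927053e-04]), 'joint_efforts': array([ 6.98089548e-05, -9.27094173e+01,  1.98019691e+00, -3.69935381e+01,
        1.78548211e-02,  8.19649897e-03,  7.03783689e-05]), 'position': array([ 0.16645109, -0.60206837,  0.23071499]), 'tool_rot': array([-3.14042798e+00,  9.11266672e-05,  2.69775271e-01]), 'force': array([-0.29517937,  0.13047472, -0.45231108]), 'moment': array([0.00221147, 0.01627131, 0.02271046]), 'grip_width': 0.08560639855041086}
scene {'fx': 375.34252693987924, 'fy': 375.34252693987924, 'cx': 324.84342031294585, 'cy': 198.46034184763408, 'pose': [[-0.7138, -0.6103, 0.3435, 0.9221], [0.7004, -0.6189, 0.3556, 0.3572], [-0.0045, 0.4944, 0.8692, 0.9717], [0.0, 0.0, 0.0, 1.0]]}
side {'fx': 491.51474060556745, 'fy': 491.51474060556745, 'cx': 322.0012060541683, 'cy': 201.1512676778905, 'pose': [[0.94, -0.3012, 0.1603, 0.7667], [0.3412, 0.8357, -0.4304, -0.5754], [-0.0043, 0.4593, 0.8883, 1.2247], [0.0, 0.0, 0.0, 1.0]]}
wrist {'fx': 360.5792172408998, 'fy': 360.5792172408998, 'cx': 324.85597720663816, 'cy': 192.12035528326814, 'tool_from_camera': [[-0.0007, 0.9598, 0.2807, 0.0711], [1.0, 0.0005, 0.0008, 0.0013], [0.0007, 0.2807, -0.9598, -0.1419], [0.0, 0.0, 0.0, 1.0]]}
```

View pics/scene0.png

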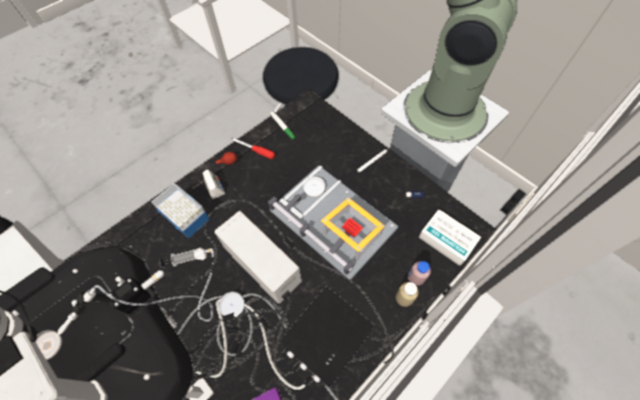

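View pics/side0.png

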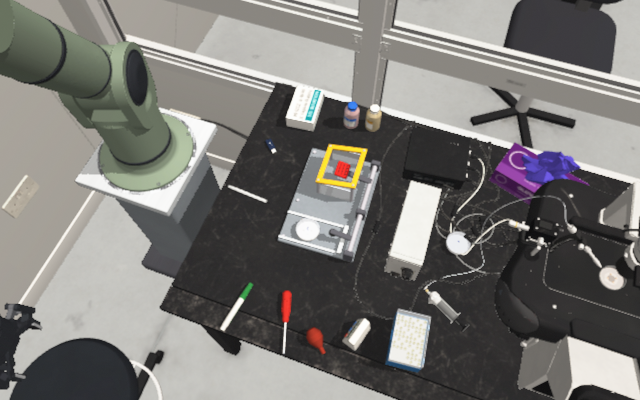

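View pics/wrist0.png

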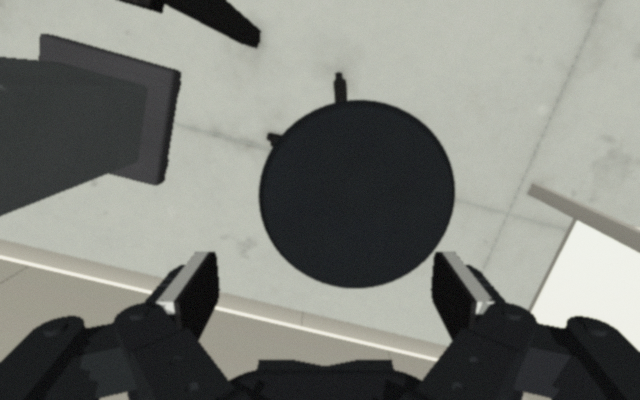

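The press sits near scene pixel (335,220) and side pixel (330,200). I'll enlarge both views.

Run:
```python
import cv2
a=cv2.imread("pics/side0.png")[135:275,265:400]; cv2.imwrite("pics/sideC.png",cv2.resize(a,None,fx=4.2,fy=4.2,interpolation=cv2.INTER_CUBIC))
a=cv2.imread("pics/scene0.png")[155:285,260:405]; cv2.imwrite("pics/sceneC.png",cv2.resize(a,None,fx=4.5,fy=4.5,interpolation=cv2.INTER_CUBIC))
```

```text
(no output)
```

View pics/sideC.png

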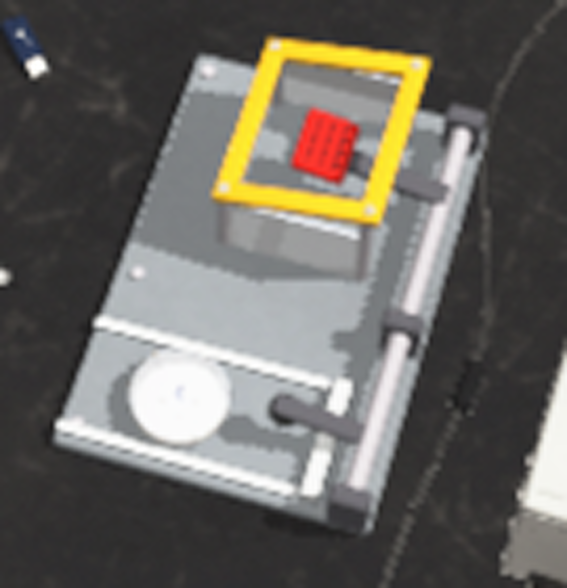

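View pics/sceneC.png

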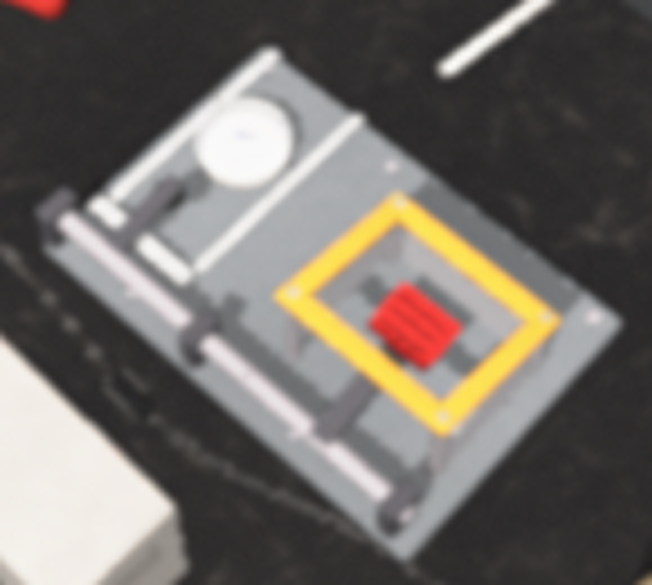

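```bash
cat > h.py <<'E'
import numpy as np,cv2
from scipy.optimize import least_squares
def proj(f,P,T=None):
    T=np.array(f["pose"]) if T is None else T
    p=(np.c_[P,np.ones(len(P))]@np.linalg.inv(T).T)[:,:3]
    return np.c_[f["fx"]*p[:,0]/-p[:,2]+f["cx"], f["fy"]*-p[:,1]/-p[:,2]+f["cy"]]
def ray(f,uv,z,T=None):
    T=np.array(f["pose"]) if T is None else T
    d=T[:3,:3]@np.array([(uv[0]-f["cx"])/f["fx"],-(uv[1]-f["cy"])/f["fy"],-1])
    return T[:3,3]+d*(z-T[2,3])/d[2]
def loc2w(q,L):
    c,s=np.cos(q[2]),np.sin(q[2]); L=np.atleast_2d(L)
    return np.c_[q[0]+c*L[:,0]-s*L[:,1],q[1]+s*L[:,0]+c*L[:,1],L[:,2]]
def w2loc(q,W):
    c,s=np.cos(q[2]),np.sin(q[2]); d=W[:2]-q[:2]; return np.array([c*d[0]+s*d[1],-s*d[0]+c*d[1]])
dx,dz=.056*np.cos(.21),.056*np.sin(.21)
G=np.array([[-dx,.064,.087-dz],[-dx,-.064,.087-dz],[dx,-.064,.087+dz],[dx,.064,.087+dz]])
E
cat > fit.py <<'E'
from h import *
from workcell import bot
fs=bot.grab_frame("side");fc=bot.grab_frame("scene")
S=lambda l:np.array(l)/4.2+[265,135]
C=lambda l:np.array(l)/4.5+[260,155]
P=np.array([[-.11,.16,.01],[-.11,-.15,.01],[.1,-.15,.01]]); us=S([[203,57],[55,437],[370,528]])
P2=np.array([[-.11,.16,.01],[-.11,-.15,.01],[.1,.16,.01]]); uc=C([[622,322],[275,48],[405,558]])
gs=S([[270,38],[214,198],[378,220],[432,58]]); gc=C([[562,322],[398,192],[274,294],[446,434]])
r=lambda q:np.r_[(proj(fs,loc2w(q,P))-us).ravel(),(proj(fc,loc2w(q,P2))-uc).ravel()]
o=least_squares(r,[.55,0,0]);q=o.x;print("press",q.round(4),o.fun.round(1))
r=lambda g:np.r_[(proj(fs,loc2w(g,G))-gs).ravel(),(proj(fc,loc2w(g,G))-gc).ravel()]
o=least_squares(r,[.55,0,0]);g=o.x;print("guard",g.round(4),o.fun.round(1),"in press",w2loc(q,g))
for f,uv in((fs,S([180,393])),(fc,C([246,141]))):
    print("dish", ray(f,uv,.028).round(4), w2loc(q,ray(f,uv,.028)).round(4))
for f,uv in((fs,S([326,146])),(fc,C([417,325]))):
    print("pad", ray(f,uv,.069).round(4), w2loc(q,ray(f,uv,.069)).round(4))
E
python3 fit.py
```

```text
press [0.5761 0.0206 0.0458] [-0.8 -2.3 -1.  -0.2 -0.5  0.1  0.1  0.3 -2.5 -0.3 -0.5  1.2]
guard [0.5731 0.0995 0.0511] [-0.3 -1.  -0.6 -1.1  0.1 -0.2 -0.4 -0.9 -0.5 -0.3 -0.8  0.1 -0.5  0.
 -0.9  0.3] in press [0.00057365 0.07899287]
dish [ 0.5434 -0.0856  0.028 ] [-0.0376 -0.1045]
dish [ 0.5417 -0.0793  0.028 ] [-0.039  -0.0982]
pad [0.5782 0.0947 0.069 ] [0.0055 0.074 ]
pad [0.5742 0.1023 0.069 ] [0.0019 0.0817]
```

```bash
cat > go.py <<'E'
from workcell import bot
import sys,numpy as np
from scipy.spatial.transform import Rotation as Ro
def go(x,y,z,yaw):
    s=bot.observe(); R=Ro.from_euler('xyz',s["tool_rot"]); T=Ro.from_euler('xyz',[np.pi,0,yaw])
    print("pos",s["position"].round(4),"rpy",s["tool_rot"].round(4),"F",s["force"].round(1),"t",s["clock"],"w",round(s["grip_width"],4))
    print("travel mm",(R.inv().apply(np.array([x,y,z])-s["position"])*1000).round(1),"twist deg",(R.inv()*T).as_rotvec(degrees=True).round(2))
if __name__=="__main__": go(*map(float,sys.argv[1:]))
E
python3 go.py .52 .02 .30 .048
```

```text
pos [ 0.1665 -0.6023  0.231 ] rpy [-3.1411e+00  1.0000e-04  2.6980e-01] F [ 0.2  0.1 -0.4] t 0.25 w 0.0852
travel mm [ 506.6 -505.6  -68.7] twist deg [-3.000e-02  1.000e-02  1.271e+01]
```

>>> apply_moves --commands '[{"travel": [0, 0, -0.05], "twist": [0, 0, 0], "claw": 0}, {"travel": [0.507, -0.506, -0.069], "twist": [0, 0, 12.7], "claw": 0}, {"travel": [0.507, -0.506, -0.069], "twist": [0, 0, 12.7], "claw": 0}, {"travel": [0.507, -0.506, -0.069], "twist": [0, 0, 12.7], "claw": 0}, {"travel": [0.507, -0.506, -0.069], "twist": [0, 0, 12.7], "claw": 0}, {"travel": [0.507, -0.506, -0.069], "twist": [0, 0, 12.7], "claw": 0}, {"travel": [0.507, -0.506, -0.069], "twist": [0, 0, 12.7], "claw": 0}, {"travel": [0.507, -0.506, -0.069], "twist": [0, 0, 12.7], "claw": 0}, {"travel": [0.507, -0.506, -0.069], "twist": [0, 0, 12.7], "claw": 0}, {"travel": [0.507, -0.506, -0.069], "twist": [0, 0, 12.7], "claw": 0}]'

```text
clock: 1.25
position: [0.3893, -0.2094, 0.2936]
tool_rot: [3.141, -0.001, 0.048]
force: [0.8, -0.8, -0.2]
grip_width: -0.0001
```

```bash
python3 go.py .52 .02 .30 .048
```

```text
pos [ 0.3893 -0.2094  0.2936] rpy [ 3.1411e+00 -5.0000e-04  4.7900e-02] F [ 0.8 -0.8 -0.2] t 1.25 w -0.0001
travel mm [ 141.5 -222.9   -6.5] twist deg [ 0.03 -0.03 -0.01]
```

>>> apply_moves --commands '[{"travel": [0.141, -0.223, -0.006], "twist": [0, 0, 0], "claw": 0}, {"travel": [0.141, -0.223, -0.006], "twist": [0, 0, 0], "claw": 0}, {"travel": [0.141, -0.223, -0.006], "twist": [0, 0, 0], "claw": 0}, {"travel": [0.141, -0.223, -0.006], "twist": [0, 0, 0], "claw": 0}, {"travel": [0.141, -0.223, -0.006], "twist": [0, 0, 0], "claw": 0}, {"travel": [0.141, -0.223, -0.006], "twist": [0, 0, 0], "claw": 0}, {"travel": [0.141, -0.223, -0.006], "twist": [0, 0, 0], "claw": 0}, {"travel": [0.141, -0.223, -0.006], "twist": [0, 0, 0], "claw": 0}]'

```text
clock: 2.05
position: [0.5185, 0.0175, 0.299]
tool_rot: [3.141, 0.001, 0.048]
force: [-0.6, -1.3, -0.5]
grip_width: 0.0005
```

```bash
cat > wsnap.py <<'E'
from workcell import bot
import sys,cv2,pickle,numpy as np
from scipy.spatial.transform import Rotation as Ro
s=bot.observe(); f=bot.grab_frame("wrist")
M=np.eye(4);M[:3,:3]=Ro.from_euler('xyz',s["tool_rot"]).as_matrix();M[:3,3]=s["position"]
f["pose"]=M@np.array(f["tool_from_camera"]); pickle.dump(f,open("w.pkl","wb"))
cv2.imwrite("pics/"+sys.argv[1],f["frame"]); print(s["position"].round(4),s["tool_rot"].round(4),s["force"].round(1),s["clock"])
E
python3 wsnap.py w1.png
```

```text
[0.5185 0.0175 0.299 ] [3.1412e+00 6.0000e-04 4.7700e-02] [-0.6 -1.3 -0.5] 2.05
```

View pics/w1.png

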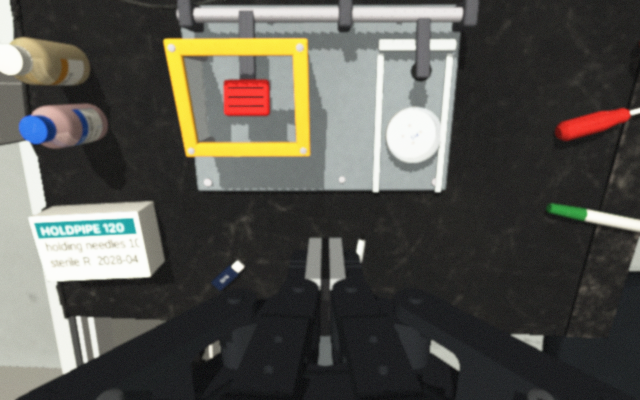

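The wrist view shows the press aligned with the image: dish at (414,135), pad at (247,98), guard outer corners near (165,40), (308,40), (310,155), (187,157). I'll enlarge it to read corners more precisely.

Run:
```python
import cv2
a=cv2.imread("pics/w1.png")
cv2.imwrite("pics/w1L.png",cv2.resize(a[20:200,155:325],None,fx=3.3,fy=3.3,interpolation=cv2.INTER_CUBIC))
cv2.imwrite("pics/w1R.png",cv2.resize(a[0:200,325:485],None,fx=3,fy=3,interpolation=cv2.INTER_CUBIC))
```

```text
(no output)
```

View pics/w1L.png

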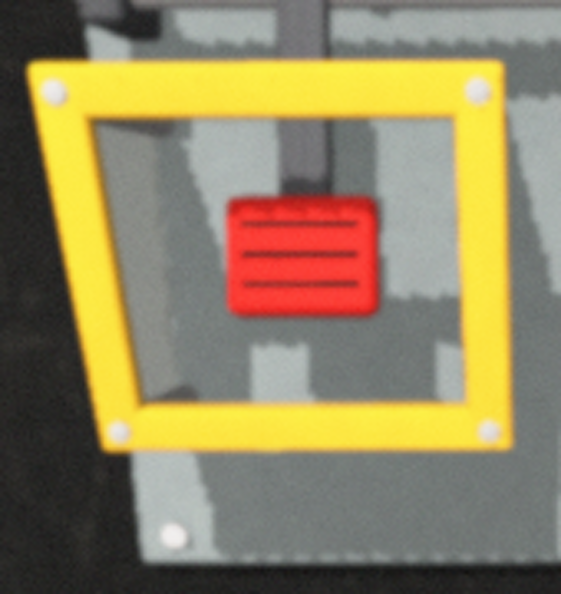

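View pics/w1R.png

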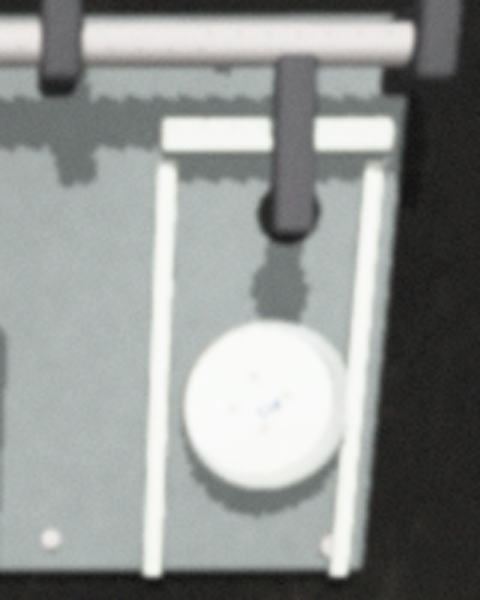

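```bash
cat > fit2.py <<'E'
from h import *
import pickle
f=pickle.load(open("w.pkl","rb"))
L=lambda l:np.array(l,float)/3.3+[155,20]
Rr=lambda l:np.array(l,float)/3+[325,0]
P=np.array([[-.11,.16,.01],[-.11,-.15,.01],[.052,-.1,.022]]); u=np.r_[L([[143,560]]),Rr([[362,570],[278,151]])]
o=least_squares(lambda q:(proj(f,loc2w(q,P))-u).ravel(),[.576,.02,.046]);q=o.x;print("press",q.round(4),o.fun.round(1))
k=.042/.056
Gi=G.copy();Gi[:,0]*=k;Gi[:,1]*=.05/.064;Gi[:,2]=.087+(G[:,2]-.087)*k
GA=np.r_[G,Gi]
ug=L([[103,451],[513,449],[504,61],[28,62],[139,404],[465,404],[455,118],[90,118]])
o=least_squares(lambda g:(proj(f,loc2w(g,GA))-ug).ravel(),[.57,.1,.05]);g=o.x;print("guard",g.round(4),o.fun.round(1),w2loc(q,g).round(4))
for z in (.066,.07): 
  w=ray(f,L([303,254]),z);print("pad",w.round(4),w2loc(q,w).round(4))
best=[]
a=np.linspace(0,2*np.pi,60)
# extreme extents of dish silhouette: l,r,t,b in crop
ext=np.array([184/3+325,350/3+325,320/3,490/3])
def dr(d):
    pts=np.vstack([np.c_[d[0]+.032*np.cos(a),d[1]+.032*np.sin(a),np.full(60,z)] for z in(.01,.028)])
    p=proj(f,pts);return np.array([p[:,0].min(),p[:,0].max(),p[:,1].min(),p[:,1].max()])-ext
o=least_squares(dr,[.54,-.08],diff_step=1e-4);d=o.x;print("dish",d.round(4),o.fun.round(1),w2loc(q,d).round(4))
im=f["frame"].copy()
def poly(P,c,cl=True): cv2.polylines(im,[np.round(proj(f,P)*16).astype(int)],cl,c,1,cv2.LINE_AA,4)
poly(loc2w(q,[[-.11,.16,.01],[-.11,-.15,.01],[.1,-.15,.01],[.1,.16,.01]]),(255,0,255))
poly(loc2w(g,G),(255,0,0));poly(loc2w(g,Gi),(255,0,0))
for z in(.01,.028):poly(np.c_[d[0]+.032*np.cos(a),d[1]+.032*np.sin(a),np.full(60,z)],(0,0,255))
for y in(-.065,-.135):poly(loc2w(q,[[-.11,y,.014],[.05,y,.014]]),(0,160,0),False)
poly(loc2w(q,[[.052,-.065,.022],[.052,-.135,.022]]),(0,160,0),False)
cv2.imwrite("pics/fit2.png",cv2.resize(im[0:200,150:490],None,fx=2.3,fy=2.3,interpolation=cv2.INTER_CUBIC))
E
python3 fit2.py
```

```text
press [0.5761 0.0178 0.0466] [-1.3  0.5  0.7  0.3  0.5 -0.5]
guard [0.5721 0.0975 0.0471] [-0.2 -0.2  0.2  0.4  0.6 -0.2 -0.8 -0.5  0.2  1.1  0.6  1.1  0.2 -0.6
 -0.7 -0.6] [-0.0003  0.0797]
pad [0.5761 0.0976 0.066 ] [0.0037 0.0797]
pad [0.5762 0.0968 0.07  ] [0.0038 0.0788]
dish [ 0.5404 -0.0858] [-1.7  1.6 -0.2  0.3] [-0.0404 -0.1019]
```

View pics/fit2.png

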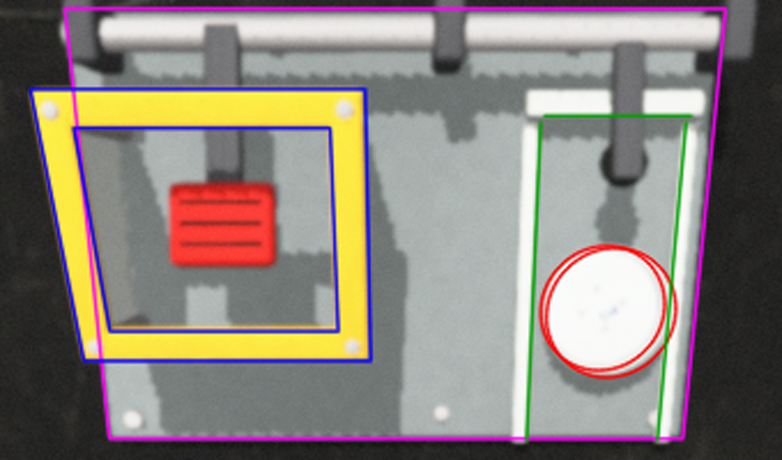

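```bash
python3 go.py .4758 -.0858 .10 .047;python3 go.py .4758 -.0858 .018 .047
```

```text
pos [0.5184 0.017  0.2991] rpy [3.141e+00 5.000e-04 4.680e-02] F [-0.1  0.3  0.6] t 2.1 w 0.0
travel mm [-47.3 100.6 199.2] twist deg [ 0.03  0.03 -0.01]
pos [0.5184 0.017  0.2991] rpy [3.141e+00 5.000e-04 4.680e-02] F [-0.1  0.3  0.6] t 2.1 w 0.0
travel mm [-47.2 100.5 281.2] twist deg [ 0.03  0.03 -0.01]
```

>>> apply_moves --commands '[{"travel": [-0.047, 0.1005, 0.0], "twist": [0, 0, 0], "claw": 0}, {"travel": [-0.047, 0.1005, 0.0], "twist": [0, 0, 0], "claw": 0}, {"travel": [-0.047, 0.1005, 0.05], "twist": [0, 0, 0], "claw": 0}, {"travel": [-0.047, 0.1005, 0.09], "twist": [0, 0, 0], "claw": 0}, {"travel": [-0.047, 0.1005, 0.13], "twist": [0, 0, 0], "claw": 0}, {"travel": [-0.047, 0.1005, 0.17], "twist": [0, 0, 0], "claw": 0}, {"travel": [-0.047, 0.1005, 0.2], "twist": [0, 0, 0], "claw": 0}, {"travel": [-0.047, 0.1005, 0.22], "twist": [0, 0, 0], "claw": 0}, {"travel": [-0.047, 0.1005, 0.22], "twist": [0, 0, 0], "claw": 0}]'

```text
clock: 3.0
position: [0.4749, -0.0854, 0.0775]
tool_rot: [-3.141, 0.004, 0.046]
force: [-0.2, -0.7, 0.7]
grip_width: -0.0001
```

```bash
python3 wsnap.py w2.png; python3 go.py .4758 -.0858 .018 .047
```

```text
[ 0.4749 -0.0854  0.0775] [-3.1414  0.0037  0.0465] [-0.2 -0.7  0.7] 3.0
pos [ 0.4758 -0.0853  0.079 ] rpy [3.1415e+00 1.9000e-03 4.6700e-02] F [0.2 0.4 0. ] t 3.05 w 0.0003
travel mm [ 0.1  0.5 61. ] twist deg [ 0.01  0.11 -0.02]
```

View pics/w2.png

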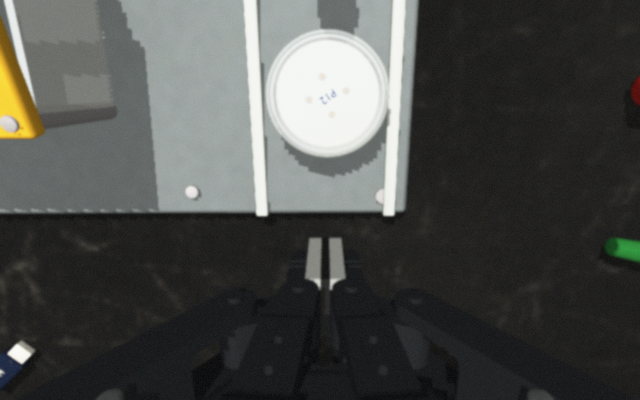

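Fingers (tip at 325,245) are aligned with the channel middle (rails at 262 and 388 near the plate edge), behind the dish (327,93). Descending.

>>> apply_moves --commands '[{"travel": [0, 0, 0.03], "twist": [0, 0, 0], "claw": 0}, {"travel": [0, 0, 0.05], "twist": [0, 0, 0], "claw": 0}, {"travel": [0, 0, 0.061], "twist": [0, 0, 0], "claw": 0}, {"travel": [0, 0, 0.061], "twist": [0, 0, 0], "claw": 0}, {"travel": [0, 0, 0.061], "twist": [0, 0, 0], "claw": 0}]'

```text
clock: 3.55
position: [0.4773, -0.0847, 0.0193]
tool_rot: [3.141, -0.001, 0.048]
force: [0.5, -0.8, -0.1]
grip_width: 0.0001
```

```bash
python3 wsnap.py w3.png; python3 go.py .5516 -.0829 .018 .047
```

```text
[ 0.4773 -0.0847  0.0193] [ 3.1413e+00 -1.1000e-03  4.7700e-02] [ 0.5 -0.8 -0.1] 3.55
pos [ 0.4774 -0.0846  0.0194] rpy [ 3.1413e+00 -1.5000e-03  4.7800e-02] F [-0.2  0.2 -0.4] t 3.6 w -0.0001
travel mm [74.2  1.8  1.6] twist deg [ 0.02 -0.09  0.04]
```

View pics/w3.png

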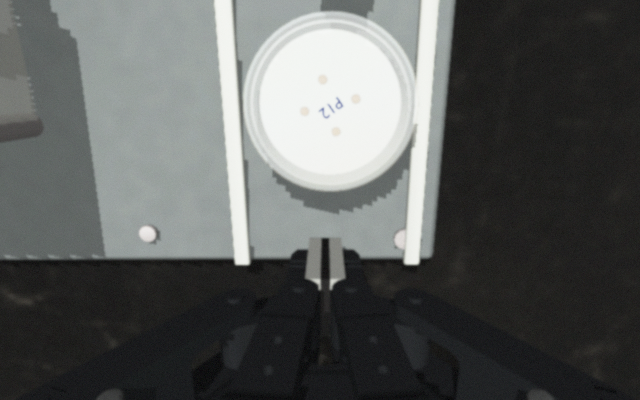

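>>> apply_moves --commands '[{"travel": [0.01, 0.0015, 0.001], "twist": [0, 0, 0], "claw": 0}, {"travel": [0.017, 0.0015, 0.001], "twist": [0, 0, 0], "claw": 0}, {"travel": [0.023, 0.0015, 0.001], "twist": [0, 0, 0], "claw": 0}, {"travel": [0.029, 0.0015, 0.001], "twist": [0, 0, 0], "claw": 0}, {"travel": [0.035, 0.0015, 0.001], "twist": [0, 0, 0], "claw": 0}, {"travel": [0.041, 0.0015, 0.001], "twist": [0, 0, 0], "claw": 0}, {"travel": [0.047, 0.0015, 0.001], "twist": [0, 0, 0], "claw": 0}, {"travel": [0.053, 0.0015, 0.001], "twist": [0, 0, 0], "claw": 0}, {"travel": [0.058, 0.0015, 0.001], "twist": [0, 0, 0], "claw": 0}, {"travel": [0.062, 0.0015, 0.001], "twist": [0, 0, 0], "claw": 0}]'

```text
clock: 4.6
position: [0.5392, -0.0828, 0.0172]
tool_rot: [-3.142, -0.0, 0.048]
force: [-0.9, -0.1, 0.3]
grip_width: 0.0
```

```bash
python3 wsnap.py w4.png; python3 go.py .5577 -.082 .018 .047
```

```text
[ 0.5392 -0.0828  0.0172] [-3.1416 -0.      0.0481] [-0.9 -0.1  0.3] 4.6
pos [ 0.5397 -0.0828  0.0172] rpy [-3.1415e+00 -5.0000e-04  4.8200e-02] F [-0.5  0.6  1. ] t 4.65 w 0.0003
travel mm [18.   0.1 -0.7] twist deg [-0.01 -0.03  0.07]
```

View pics/w4.png

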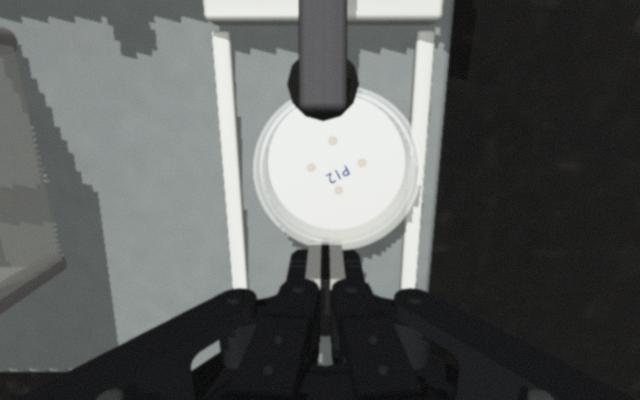

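Dish is in contact (centre ~336,168), riding on the right rail. I'll continue gently while watching the force.

>>> apply_moves --commands '[{"travel": [0.003, 0.0005, 0], "twist": [0, 0, 0], "claw": 0}, {"travel": [0.006, 0.001, 0], "twist": [0, 0, 0], "claw": 0}, {"travel": [0.009, 0.001, 0], "twist": [0, 0, 0], "claw": 0}, {"travel": [0.012, 0.001, 0], "twist": [0, 0, 0], "claw": 0}, {"travel": [0.014, 0.001, 0], "twist": [0, 0, 0], "claw": 0}]'

```text
clock: 5.15
position: [0.5531, -0.0832, 0.0172]
tool_rot: [-3.142, -0.0, 0.048]
force: [-0.4, -0.7, -0.1]
grip_width: 0.0001
```

>>> apply_moves --commands '[{"travel": [0.001, 0, 0], "twist": [0, 0, 0], "claw": 0}, {"travel": [0.002, 0, 0], "twist": [0, 0, 0], "claw": 0}]'

```text
clock: 5.35
position: [0.5548, -0.0831, 0.0172]
tool_rot: [-3.142, 0.0, 0.048]
force: [-0.8, 0.3, -0.1]
grip_width: 0.0002
```

```bash
python3 wsnap.py w5.png; python3 go.py .5577 -.082 .018 .047
```

```text
[ 0.5548 -0.0831  0.0172] [-3.1416e+00  1.0000e-04  4.8100e-02] [-0.8  0.3 -0.1] 5.35
pos [ 0.5549 -0.0831  0.0172] rpy [-3.1416  0.      0.0481] F [-0.   0.6 -0.2] t 5.4 w -0.0003
travel mm [ 2.8 -1.  -0.8] twist deg [-0.    0.    0.07]
```

View pics/w5.png

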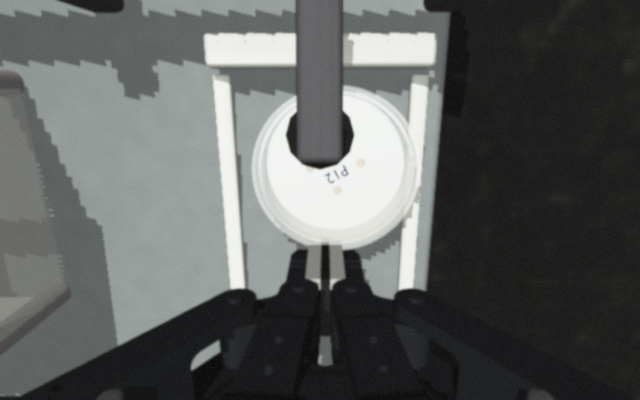

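Gap dish edge (row 86) to stop (row 67) is about 6 mm; continuing in 1–2 mm steps.

>>> apply_moves --commands '[{"travel": [0.0015, 0, 0], "twist": [0, 0, 0], "claw": 0}, {"travel": [0.003, 0, 0], "twist": [0, 0, 0], "claw": 0}, {"travel": [0.003, 0, 0], "twist": [0, 0, 0], "claw": 0}]'

```text
clock: 5.7
position: [0.558, -0.083, 0.0173]
tool_rot: [-3.142, -0.0, 0.048]
force: [0.4, 0.0, 0.3]
grip_width: 0.0
```

>>> apply_moves --commands '[{"travel": [0.001, 0, 0], "twist": [0, 0, 0], "claw": 0}, {"travel": [0.002, 0, 0], "twist": [0, 0, 0], "claw": 0}]'

```text
clock: 5.9
position: [0.5598, -0.0829, 0.0172]
tool_rot: [-3.142, 0.0, 0.048]
force: [0.0, 0.3, 0.2]
grip_width: -0.0001
```

```bash
python3 wsnap.py w6.png; python3 go.py .5577 -.082 .018 .047
```

```text
[ 0.5598 -0.0829  0.0172] [-3.1416e+00  1.0000e-04  4.8100e-02] [0.  0.3 0.2] 5.9
pos [ 0.56   -0.0828  0.0172] rpy [-3.1415e+00 -1.0000e-04  4.8100e-02] F [ 0.1  0.4 -0.6] t 5.95 w -0.0001
travel mm [-2.2 -0.9 -0.8] twist deg [-0.   -0.    0.06]
```

View pics/w6.png

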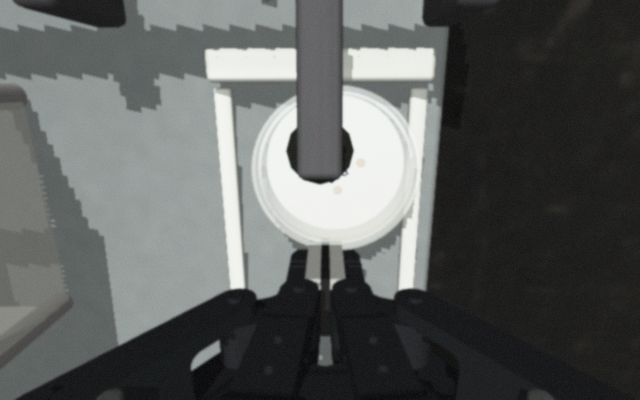

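About 2 mm remains (stop edge row 81, dish edge row 86). Fine steps now.

>>> apply_moves --commands '[{"travel": [0.001, 0, 0], "twist": [0, 0, 0], "claw": 0}, {"travel": [0.001, 0, 0], "twist": [0, 0, 0], "claw": 0}]'

```text
clock: 6.15
position: [0.5609, -0.0828, 0.0172]
tool_rot: [-3.142, -0.0, 0.048]
force: [0.1, -0.6, 0.6]
grip_width: 0.0003
```

>>> apply_moves --commands '[{"travel": [0.001, 0, 0], "twist": [0, 0, 0], "claw": 0}, {"travel": [0.001, 0, 0], "twist": [0, 0, 0], "claw": 0}]'

```text
clock: 6.35
position: [0.5619, -0.0827, 0.0172]
tool_rot: [-3.142, -0.0, 0.048]
force: [-0.0, -0.0, -0.1]
grip_width: -0.0001
```

>>> apply_moves --commands '[{"travel": [0.0007, 0, 0], "twist": [0, 0, 0], "claw": 0}, {"travel": [0.0007, 0, 0], "twist": [0, 0, 0], "claw": 0}]'

```text
clock: 6.55
position: [0.5626, -0.0827, 0.0172]
tool_rot: [-3.142, -0.0, 0.048]
force: [0.4, -0.0, -0.3]
grip_width: -0.0003
```

```bash
python3 wsnap.py w7.png; python3 go.py .5577 -.082 .018 .047
```

```text
[ 0.5626 -0.0827  0.0172] [-3.1416e+00 -1.0000e-04  4.8100e-02] [ 0.4 -0.  -0.3] 6.55
pos [ 0.5625 -0.0828  0.0172] rpy [-3.1416e+00 -1.0000e-04  4.8100e-02] F [ 0.6 -0.2  0.3] t 6.6 w -0.0003
travel mm [-4.8 -1.  -0.8] twist deg [-0.   -0.    0.06]
```

View pics/w7.png

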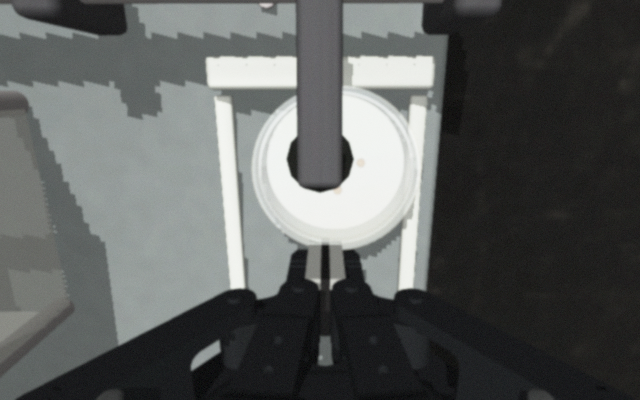

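>>> apply_moves --commands '[{"travel": [0.0007, 0, 0], "twist": [0, 0, 0], "claw": 0}, {"travel": [0.0007, 0, 0], "twist": [0, 0, 0], "claw": 0}]'

```text
clock: 6.8
position: [0.5631, -0.0827, 0.0172]
tool_rot: [-3.142, 0.0, 0.048]
force: [-1.9, -0.0, 0.7]
grip_width: -0.0002
```

>>> apply_moves --commands '[{"travel": [0.0007, 0, 0], "twist": [0, 0, 0], "claw": 0}, {"travel": [0.0007, 0, 0], "twist": [0, 0, 0], "claw": 0}]'

```text
clock: 7.0
position: [0.5633, -0.0827, 0.0171]
tool_rot: [3.142, 0.001, 0.048]
force: [-5.5, 0.8, 3.3]
grip_width: -0.0001
```

```bash
python3 go.py .5577 -.082 .018 .047
```

```text
pos [ 0.5633 -0.0827  0.0171] rpy [3.1416e+00 1.2000e-03 4.8000e-02] F [-5.5  0.8  3.3] t 7.0 w -0.0001
travel mm [-5.6 -1.  -0.9] twist deg [0.   0.07 0.06]
```

Firm contact: −5.5 N and the TCP has stopped. Backing straight off and checking.

>>> apply_moves --commands '[{"travel": [-0.005, 0, 0], "twist": [0, 0, 0], "claw": 0}, {"travel": [-0.02, 0, 0], "twist": [0, 0, 0], "claw": 0}, {"travel": [-0.04, 0, 0], "twist": [0, 0, 0], "claw": 0}, {"travel": [-0.04, 0, 0], "twist": [0, 0, 0], "claw": 0}]'

```text
clock: 7.4
position: [0.5218, -0.085, 0.0172]
tool_rot: [3.141, 0.001, 0.048]
force: [0.3, -0.7, -0.1]
grip_width: 0.0002
```

```bash
python3 wsnap.py w8.png; python3 go.py .5577 -.082 .018 .047
```

```text
[ 0.5218 -0.085   0.0172] [3.1414e+00 1.3000e-03 4.7800e-02] [ 0.3 -0.7 -0.1] 7.4
pos [ 0.5235 -0.0848  0.0174] rpy [ 3.1414e+00 -2.0000e-04  4.8000e-02] F [-0.1 -0.6  0.5] t 7.45 w -0.0003
travel mm [34.3 -1.2 -0.5] twist deg [ 0.01 -0.01  0.05]
```

View pics/w8.png

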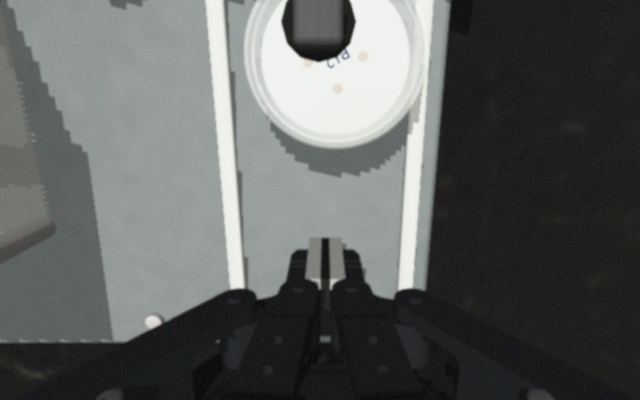

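Dish stayed put. Now up and over to the window.

```bash
python3 go.py .5235 -.0848 .21 .047;python3 go.py .500 .097 .21 .047
```

```text
pos [ 0.5235 -0.0848  0.0174] rpy [ 3.1414e+00 -2.0000e-04  4.8000e-02] F [-0.1 -0.6  0.5] t 7.45 w -0.0003
travel mm [ 1.000e-01  0.000e+00 -1.926e+02] twist deg [ 0.01 -0.01  0.05]
pos [ 0.5235 -0.0848  0.0174] rpy [ 3.1414e+00 -2.0000e-04  4.8000e-02] F [-0.1 -0.6  0.5] t 7.45 w -0.0003
travel mm [ -14.7 -182.7 -192.6] twist deg [ 0.01 -0.01  0.05]
```

>>> apply_moves --commands '[{"travel": [-0.005, 0, -0.04], "twist": [0, 0, 0], "claw": 0}, {"travel": [-0.01, 0, -0.09], "twist": [0, 0, 0], "claw": 0}, {"travel": [-0.015, 0, -0.14], "twist": [0, 0, 0], "claw": 0}, {"travel": [-0.015, -0.02, -0.19], "twist": [0, 0, 0], "claw": 0}, {"travel": [-0.015, -0.065, -0.193], "twist": [0, 0, 0], "claw": 0}, {"travel": [-0.015, -0.11, -0.193], "twist": [0, 0, 0], "claw": 0}, {"travel": [-0.015, -0.15, -0.193], "twist": [0, 0, 0], "claw": 0}, {"travel": [-0.015, -0.183, -0.193], "twist": [0, 0, 0], "claw": 0}, {"travel": [-0.015, -0.183, -0.193], "twist": [0, 0, 0], "claw": 0}, {"travel": [-0.015, -0.183, -0.193], "twist": [0, 0, 0], "claw": 0}]'

```text
clock: 8.45
position: [0.5006, 0.0981, 0.2104]
tool_rot: [-3.141, -0.001, 0.05]
force: [0.7, -1.0, -0.9]
grip_width: 0.0002
```

```bash
python3 wsnap.py w9.png
python3 - <<'E'
from h import *
import pickle
f=pickle.load(open("w.pkl","rb"))
q=[.576,.019,.047];g=[.5722,.0978,.047]
im=f["frame"].copy()
k=.042/.056
Gi=G.copy();Gi[:,0]*=k;Gi[:,1]*=.05/.064;Gi[:,2]=.087+(G[:,2]-.087)*k
for P in(G,Gi):cv2.polylines(im,[np.round(proj(f,loc2w(g,P))*16).astype(int)],True,(255,0,0),1,cv2.LINE_AA,4)
a=np.linspace(0,6.28,60);d=loc2w(q,[[.02,-.1,0]])[0]
for z in(.01,.028):cv2.polylines(im,[np.round(proj(f,np.c_[d[0]+.032*np.cos(a),d[1]+.032*np.sin(a),0*a+z])*16).astype(int)],True,(0,0,255),1,cv2.LINE_AA,4)
cv2.imwrite("pics/w9o.png",im)
E
```

```text
[0.5006 0.0981 0.2104] [-3.1413e+00 -8.0000e-04  4.9600e-02] [ 0.7 -1.  -0.9] 8.45
```

View pics/w9o.png

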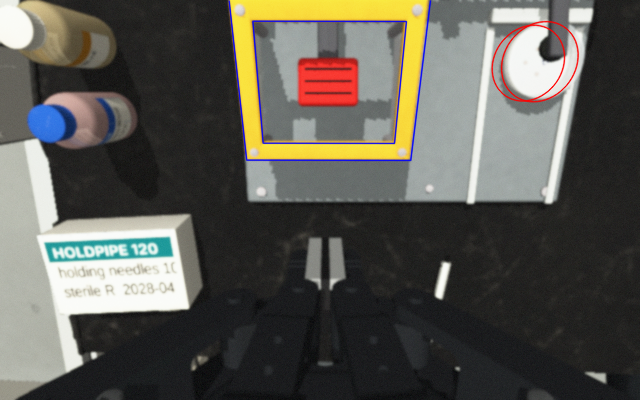

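Guard overlay fits well. Quick close-up of the dish corner, then on.

```bash
python3 - <<'E'
import cv2
a=cv2.imread("pics/w9.png")[0:120,470:610]
cv2.imwrite("pics/w9c.png",cv2.resize(a,None,fx=5,fy=5,interpolation=cv2.INTER_CUBIC))
E
python3 go.py .574 .098 .105 .047; python3 go.py .574 .098 .074 .047
```

```text
pos [0.5006 0.0971 0.2103] rpy [ 3.1415e+00 -5.0000e-04  4.8000e-02] F [-0.6 -0.6  0.7] t 8.5 w 0.0001
travel mm [ 73.3   2.6 105.4] twist deg [ 0.   -0.03  0.06]
pos [0.5006 0.0971 0.2103] rpy [ 3.1415e+00 -5.0000e-04  4.8000e-02] F [-0.6 -0.6  0.7] t 8.5 w 0.0001
travel mm [ 73.3   2.6 136.4] twist deg [ 0.   -0.03  0.06]
```

View pics/w9c.png

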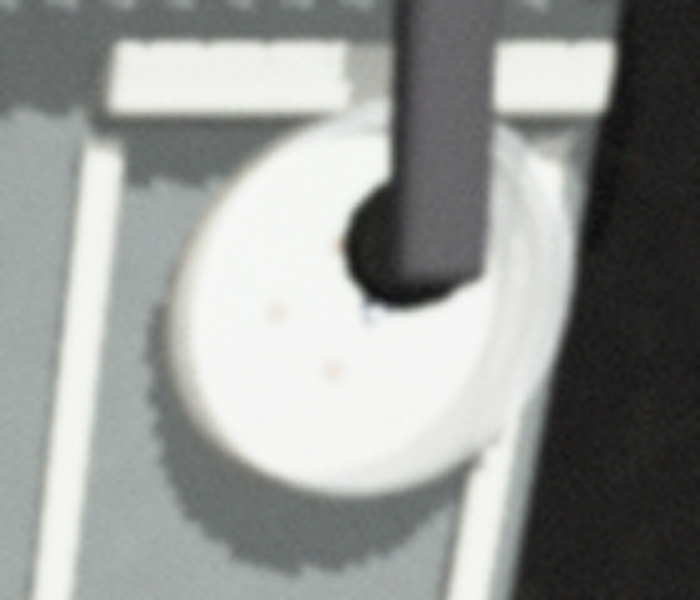

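Dish rests against the stop, flat. Moving over the window centre and down into it.

>>> apply_moves --commands '[{"travel": [0.035, 0.0025, 0], "twist": [0, 0, 0], "claw": 0}, {"travel": [0.073, 0.0025, 0], "twist": [0, 0, 0], "claw": 0}, {"travel": [0.073, 0.0025, 0.03], "twist": [0, 0, 0], "claw": 0}, {"travel": [0.073, 0.0025, 0.06], "twist": [0, 0, 0], "claw": 0}, {"travel": [0.073, 0.0025, 0.085], "twist": [0, 0, 0], "claw": 0}, {"travel": [0.073, 0.0025, 0.1], "twist": [0, 0, 0], "claw": 0}, {"travel": [0.073, 0.0025, 0.105], "twist": [0, 0, 0], "claw": 0}, {"travel": [0.073, 0.0025, 0.105], "twist": [0, 0, 0], "claw": 0}]'

```text
clock: 9.3
position: [0.5734, 0.098, 0.1053]
tool_rot: [3.142, 0.0, 0.047]
force: [-1.0, 0.2, 0.8]
grip_width: -0.0
```

```bash
python3 wsnap.py w10.png; python3 go.py .574 .098 .076 .047
python3 - <<'E'
from workcell import bot
import cv2
for n,s in(("side",(slice(60,280),slice(200,420))),("scene",(slice(120,290),slice(240,430)))):
    f=bot.grab_frame(n)["frame"][s]; cv2.imwrite(f"pics/{n}1.png",cv2.resize(f,None,fx=2.6,fy=2.6,interpolation=cv2.INTER_CUBIC))
E
```

```text
[0.5734 0.098  0.1053] [3.1415e+00 2.0000e-04 4.7400e-02] [-1.   0.2  0.8] 9.3
pos [0.5737 0.0983 0.106 ] rpy [-3.1415e+00 -8.0000e-04  4.7600e-02] F [1.2 0.5 0. ] t 9.35 w -0.0001
travel mm [ 0.3  0.3 30. ] twist deg [-0.01 -0.05  0.03]
```

View pics/w10.png

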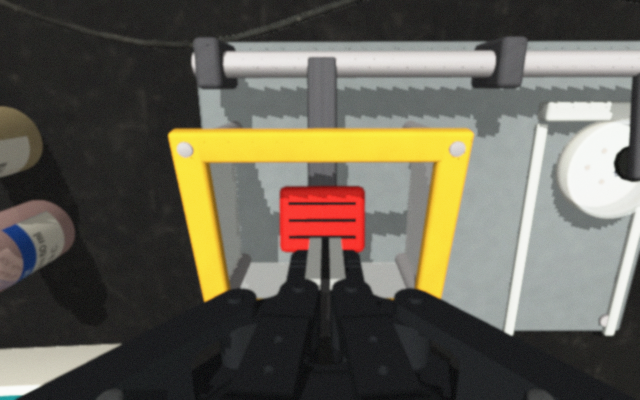

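View pics/side1.png

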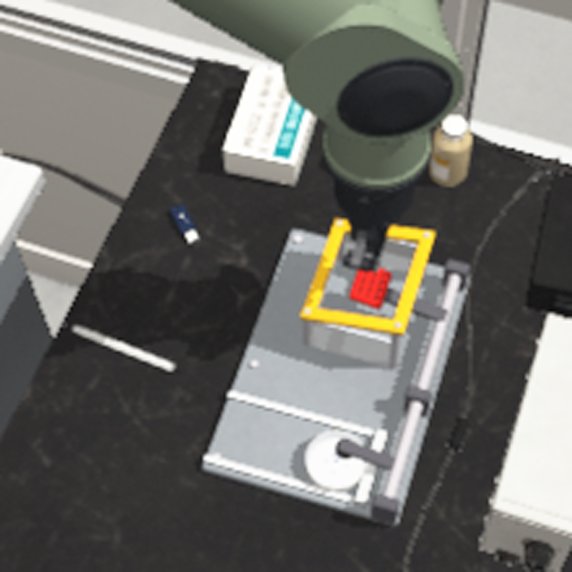

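View pics/scene1.png

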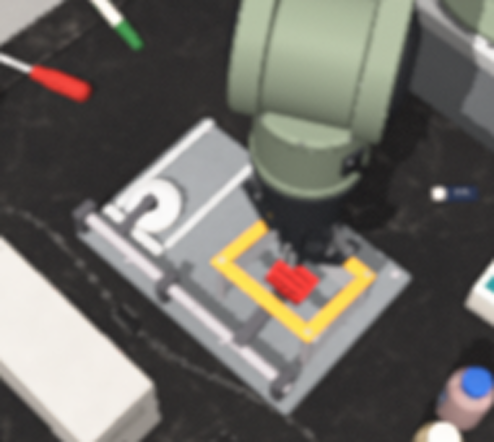

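Fingers are centred in the window over the pad with wide clearance. Descending and pressing.

>>> apply_moves --commands '[{"travel": [0.001, 0, 0.015], "twist": [0, 0, 0], "claw": 0}, {"travel": [0.001, 0, 0.028], "twist": [0, 0, 0], "claw": 0}, {"travel": [0.001, 0, 0.034], "twist": [0, 0, 0], "claw": 0}, {"travel": [0.001, 0, 0.038], "twist": [0, 0, 0], "claw": 0}, {"travel": [0.001, 0, 0.042], "twist": [0, 0, 0], "claw": 0}]'

```text
clock: 9.95
position: [0.5741, 0.0986, 0.063]
tool_rot: [-3.142, 0.0, 0.048]
force: [-2.1, 0.2, 4.2]
grip_width: 0.0001
```

>>> apply_moves --commands '[{"travel": [0, 0, 0.003], "twist": [0, 0, 0], "claw": 0}, {"travel": [0, 0, 0.006], "twist": [0, 0, 0], "claw": 0}, {"travel": [0, 0, 0.008], "twist": [0, 0, 0], "claw": 0}]'

```text
clock: 10.25
position: [0.5741, 0.0985, 0.0551]
tool_rot: [-3.142, 0.0, 0.048]
force: [-2.5, -0.2, 4.4]
grip_width: 0.0001
```

```bash
python3 wsnap.py w11.png
```

```text
[0.5741 0.0985 0.0551] [-3.1416e+00  1.0000e-04  4.8100e-02] [-2.5 -0.2  4.4] 10.25
```

>>> apply_moves --commands '[{"travel": [0, 0, 0.002], "twist": [0, 0, 0], "claw": 0}, {"travel": [0, 0, 0.0035], "twist": [0, 0, 0], "claw": 0}, {"travel": [0, 0, 0.0035], "twist": [0, 0, 0], "claw": 0}]'

```text
clock: 10.6
position: [0.5742, 0.0985, 0.0516]
tool_rot: [-3.142, 0.0, 0.048]
force: [0.9, 0.1, -0.2]
grip_width: -0.0004
```

>>> apply_moves --commands '[{"travel": [0, 0, 0.001], "twist": [0, 0, 0], "claw": 0}, {"travel": [0, 0, 0.001], "twist": [0, 0, 0], "claw": 0}]'

```text
clock: 10.8
position: [0.5742, 0.0985, 0.0507]
tool_rot: [-3.142, -0.0, 0.048]
force: [-0.9, -0.3, 0.9]
grip_width: -0.0001
```

>>> apply_moves --commands '[{"travel": [0, 0, 0.001], "twist": [0, 0, 0], "claw": 0}, {"travel": [0, 0, 0.001], "twist": [0, 0, 0], "claw": 0}]'

```text
clock: 11.0
position: [0.5742, 0.0985, 0.05]
tool_rot: [3.142, -0.0, 0.048]
force: [-4.3, -0.4, 8.7]
grip_width: -0.0002
```

```bash
python3 wsnap.py w12.png
```

```text
[0.5742 0.0985 0.05  ] [ 3.1415e+00 -1.0000e-04  4.8100e-02] [-4.3 -0.4  8.7] 11.0
```

View pics/w12.png

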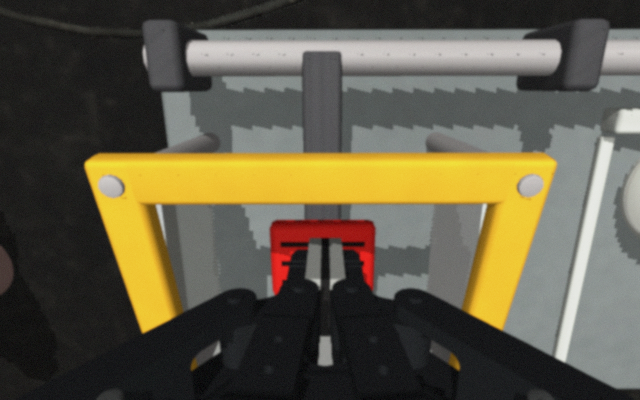

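8.7 N at z = 0.050, the expected stop height; one more small press to confirm it is hard.

>>> apply_moves --commands '[{"travel": [0, 0, 0.001], "twist": [0, 0, 0], "claw": 0}, {"travel": [0, 0, 0.001], "twist": [0, 0, 0], "claw": 0}]'

```text
clock: 11.25
position: [0.5743, 0.0986, 0.0498]
tool_rot: [3.141, -0.001, 0.048]
force: [-8.2, -1.0, 23.2]
grip_width: -0.0004
```

```bash
python3 go.py .574 .098 .21 .047
```

```text
pos [0.5743 0.0986 0.0498] rpy [ 3.1413e+00 -5.0000e-04  4.8100e-02] F [-8.2 -1.  23.2] t 11.25 w -0.0004
travel mm [  -0.3    0.6 -160.2] twist deg [ 0.02 -0.03  0.06]
```

Hard stop (23 N, no further motion). Coming straight out and looking.

>>> apply_moves --commands '[{"travel": [0, 0, -0.01], "twist": [0, 0, 0], "claw": 0}, {"travel": [0, 0, -0.035], "twist": [0, 0, 0], "claw": 0}, {"travel": [0, 0, -0.065], "twist": [0, 0, 0], "claw": 0}, {"travel": [0, 0, -0.1], "twist": [0, 0, 0], "claw": 0}, {"travel": [0, 0, -0.14], "twist": [0, 0, 0], "claw": 0}, {"travel": [0, 0, -0.18], "twist": [0, 0, 0], "claw": 0}, {"travel": [-0.04, 0.05, -0.2], "twist": [0, 0, 0], "claw": 0}, {"travel": [-0.08, 0.1, -0.2], "twist": [0, 0, 0], "claw": 0}, {"travel": [-0.08, 0.1, -0.2], "twist": [0, 0, 0], "claw": 0}, {"travel": [-0.08, 0.1, -0.2], "twist": [0, 0, 0], "claw": 0}]'

```text
clock: 12.25
position: [0.4975, -0.009, 0.2495]
tool_rot: [3.14, -0.001, 0.043]
force: [0.4, -0.4, 0.1]
grip_width: -0.0003
```

```bash
python3 wsnap.py w13.png
python3 - <<'E'
from workcell import bot
import cv2
for n,s in(("side",(slice(125,285),slice(255,420))),("scene",(slice(140,290),slice(250,410)))):
    f=bot.grab_frame(n)["frame"]; cv2.imwrite(f"pics/{n}2full.png",f); cv2.imwrite(f"pics/{n}2.png",cv2.resize(f[s],None,fx=3.6,fy=3.6,interpolation=cv2.INTER_CUBIC))
E
```

```text
[ 0.4975 -0.009   0.2495] [ 3.1397e+00 -5.0000e-04  4.3500e-02] [ 0.4 -0.4  0.1] 12.25
```

View pics/w13.png

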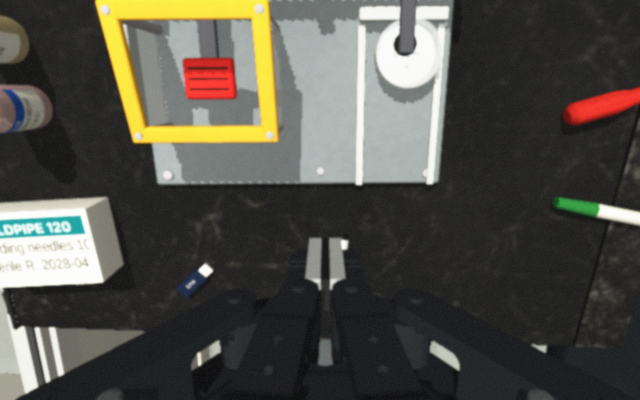

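View pics/side2.png

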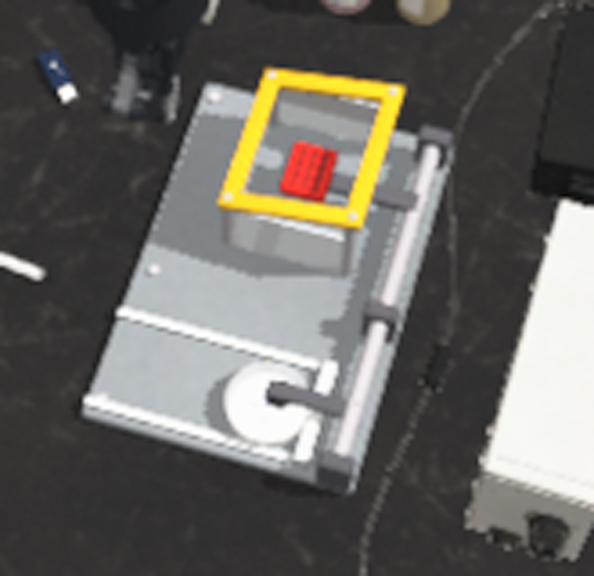

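View pics/scene2full.png

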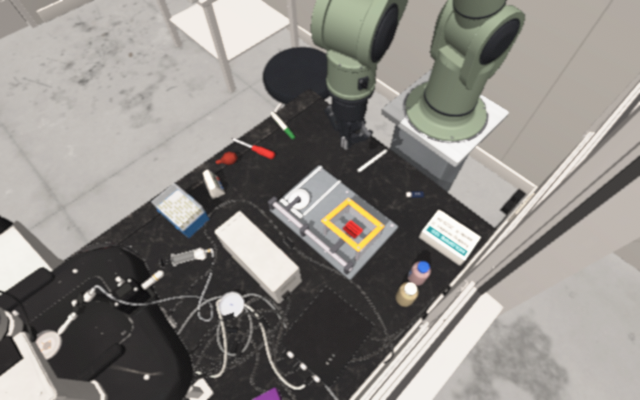

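The pad is lowered (210,78), the foot sits over the dish (405,45), which is still against the stop. Guard and bystanders are unmoved, and the wrist force is near zero. Handing in.

```bash
python3 -c "
from workcell import bot
print(bot.job_done()); print(bot.observe()['clock'])"
```

```text
the job is handed in; nothing more can be done
None
the job is handed in; nothing more can be done
```

The dish is home against the end stop and the clamp is closed over it. I handed the job in at about 12.4 s of the 45 s allowed.

- **Dish:** I pushed it about 60 mm along the channel with closed fingertips until the tool stopped moving at 5.5 N, then backed straight off. Later pictures still show it flat against the stop, resting close to the right rail.
- **Lever:** I went down through the centre of the window and pressed the pad from about z = 0.07 to 0.050, its expected fully pressed height. An extra 1 mm commanded moved it only 0.2 mm and raised the force to 23 N, so it is at its stop. I then came straight out.
- **Last checks:** After withdrawing, the pad stayed down, the foot was over the dish, and the force was near zero. The guard and the bystanders I could see looked unmoved.

**What disagreed:**
- The dish reached the stop with the tool about 5 mm further along than I had calculated. The likely cause is that the fingertips are thinner than I assumed, plus camera error.
- The force dropped to about zero near z = 0.0515, just before the final stop.
- A rough pixel check put the rails about 75 mm apart, against the stated 70 mm. I relied on the contact force and the pictures instead.
- I did not measure the gap between the foot and the dish.

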